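# Balance a lamp arm on the narrow stand

## Task

Find the balance point of the lamp arm with small trial lifts, shifting your grip along the tube until it comes up level, and carry it by that point to the balance stand, never letting it tilt by more than about ten degrees. With your grip straight above the stand's rubber pad, lower the arm until it rests on the pad, and only then let go, so that it stays balanced there, level and still. Leave the bin, the jar and the screwdriver where they are.

Things in the scene. Friction and masses are not known exactly. Their poses are not given: they have to be found in the camera images.
- lamp_arm: Lamp arm lying flat: closed aluminium tube 24 mm wide, 36 mm high, with a grey end piece at each end, 421 mm long overall. Grip it across its width anywhere from -150 to +150 mm. Origin: middle of the tube, on its underside; x along the tube, z up. About 0.85 kg, mostly a counterweight locked out of sight in the tube: the balance point is up to about 100 mm from the middle, towards either end.
- knuckle (a point): On the arm's +x end piece: centre, on the underside, of the grey round knuckle, a disc 56 mm across and 36 mm high, 185 mm from the tube's middle. At the start this end points away from the robot, within about 50 degrees of straight ahead.
- fork (a point): On the arm's -x end piece: centre, on the underside, of the grey square fork block, 45 mm long, 36 mm wide and 36 mm high, 185 mm from the tube's middle. Both end pieces are flush underneath with the tube and light.
- stand: Balance stand bolted to the bench: grey round foot 100 mm across, 12 mm high, steel column 24 mm thick, flat square black rubber pad 32 x 32 mm on top, 85 mm above the bench. Origin: centre of the foot's underside, on the bench.
- pad_top (a point): Centre of the top face of the stand's rubber pad, 85 mm above the bench. The arm stays there only if its balance point is over the pad, within 16 mm of this point; it may lie across the pad in any direction.
- bin: Bystander: loose open blue plastic parts bin, 120 x 90 x 55 mm. Origin: centre of its underside. Leave it alone.
- jar: Bystander: loose small closed jar, 56 mm across, 62 mm high. Origin: centre of its underside. Leave it alone.
- screwdriver: Bystander: loose screwdriver lying on the bench, about 0.2 m long. Origin: under its middle. Leave it alone.
There are look-alikes about, which are no part of the job. Several things look just like the stand: the one meant starts nearest to the robot's base.

How it is judged (in metres and radians):
On the way, in this order (a step that is already met when the one before it is completed fails the run):
1. the arm is lifted more than 40 mm clear of the bench, near level, in the gripper (height (world z) of lamp_arm above 0.04 m and angle between lamp_arm's own z axis and vertical below 0.14 rad and contact force between the fingers and lamp_arm above 2 N), for 0.2 s.
2. the arm, still gripped, rests on the pad with the grip straight above the pad (within 30 mm of its centre) (contact force between lamp_arm and stand above 0.5 N and contact force between the fingers and lamp_arm above 2 N and horizontal distance between the grasp point and pad_top below 0.03 m and z of lamp_arm in the frame of pad_top above -0.02 m and angle between lamp_arm's own z axis and vertical below 0.14 rad), for 0.1 s.
At the end, for the whole second after the job is handed in: The arm is released and rests at rest on the stand's pad, its underside within 10 mm of the pad's height and level within 4 degrees, balanced there (contact force between lamp_arm and stand above 3 N and angle between lamp_arm's own z axis and vertical below 0.07 rad and z of lamp_arm in the frame of pad_top between -0.01 and 0.01 m and linear speed of lamp_arm below 0.01 m/s and angular speed of lamp_arm below 0.05 rad/s and contact force between the fingers and lamp_arm below 0.1 N); the robot touches nothing.
It fails at once if the arm is tilted by more than 12 degrees (angle between lamp_arm's own z axis and vertical above 0.21 rad).
It fails at once if the bin, the jar or the screwdriver is moved by more than 30 mm (distance of any of bin, jar, screwdriver from where it was at the start of the episode above 0.03 m).
It also fails if it takes over 58 s, if anything falls off the work surface, if the arm or the gripper's body presses on something with over 40 N, if the wrist force passes 120 N, or if a joint passes its speed limit or range.

## Robot

A 7-joint arm with a two-finger parallel gripper is mounted at the origin on the work surface. World frame = base frame: x ahead of the robot, y to its left, z up, the work surface at z = 0. Lengths are in m, angles in degrees, forces in N, time in s.
With the tool pointing down it reaches from about 0.35 to 0.775 m from the base axis. Payload 3.1 kg.
Tool frame: the origin (TCP) lies on the centre line of the jaws, within the pads' length; the fingertips stand 17 mm ahead of it and the grasp point (between the pads) lies 2 mm behind it (robot.tip_reach is the distance from the TCP to the fingertips, in m); z points along the fingers, y is the direction in which the jaws open and shut (so a half turn about z gives the same grasp; the last joint's range is limited). The gripper opens to 85 mm and grips with 20 to 120 N. Pads are 22 mm wide; open, the fingers measure 114 mm over their backs; the gripper's body (76 mm by 85 mm) begins 54 mm behind the grasp point. The pads swing forward as they close: fully open they stand 13 mm farther back than shut.
Start: joints at [73.413, 17.813, 0.802, 86.603, -0.252, 75.585, -1.558], TCP at [0.135, -0.533, 0.248] pointing down, gripper open.
Joint ranges: [-154.91, 154.91], [-16.99, 109.72], [-72.82, 74.43], [7.12, 147.25], [-82.49, 262.49], [11.32, 116.49], [-174.64, 174.64]. Speed limits (degrees/s): [159.86, 159.86, 180, 180, 180, 180, 180].

## Interface

Orientations are given as [roll, pitch, yaw] about the fixed x, y, z axes, in that order (R = Rz(yaw) Ry(pitch) Rx(roll)).
In Python, from station import robot, fingers, vision, workorder, recognise gives the robot as it stands. Calls block until the motion is done:
- robot.move_to(position, orientation): joint-space move of the TCP to a pose.
- robot.line_to(position, orientation=None, velocity=0.15, f_stop=None): straight line of the TCP; orientation=None keeps the orientation; velocity is the mean speed in m/s. With f_stop (N) it stops when the force on the tool has changed by that much, and returns True; else False.
- robot.move_j(angles): joint-space move.
- fingers.gripper_to(opening, force=None): opening from 0.0 (shut) to 1.0 (fully open); force is the grip in N (None keeps the last); returns when the fingers have stopped.
- robot.pause(seconds).
- robot.inverse_kinematics(position, orientation): joint angles nearest the present ones, or None.
- vision.grab_frame(name): name is "side" or "top"; returns the picture (384x512x3 uint8, red, green, blue); there is no depth.
- vision.calibration(name): a dict with "mtx" (3x3 intrinsics, pixels), "extrinsics" (4x4, takes a point from world to camera coordinates). Camera axes: x right, y up, looking along -z (the intrinsics and any distortion apply to the point x, -y, -z); pixel columns grow to the right and rows downward; lengths in m; the calibration is good to about 2 mm. A picture is of the moment at which its call begins. calibration takes no time and is no camera call.
A pose or a line that the arm cannot do raises robot.PlanningError and nothing moves.
- workorder.close_job(): hands the job in, once; it reports no verdict.
Trained networks look in the newest picture that a camera, given by its name, has taken for a name from the list of things; names that differ only in an ending like _2 or _b are one class to them, and where a whole thing is asked for, a point or a joint stands for the part that bears it (a point fixed in the world has none). Each returns a list of dicts, best first, with "p" (0 to 1); they miss things now and then, are a little off and sometimes report something else, mostly with a low value. They report only what shows in the picture. A call takes as long as a camera call. They do not tell look-alikes from the thing itself.
- recognise(label, camera): "rect" ([centre column, centre row, width, height] in pixels, round what is visible of it).
Readings, each from a call of its own:
- robot.current_time_s(): time.
- robot.current_joint_positions(): joint angles.
- robot.current_dq(): joint speeds.
- robot.current_joint_torque(): joint torques, N m.
- robot.current_tool_pos(): TCP position.
- robot.current_eef_rot(): TCP orientation.
- robot.current_contact_force(): force on the tool from outside, world axes, zero at the start.
- robot.current_torque(): the same for the moment, N m.
- robot.current_finger_gap(): opening from 0.0 (shut) to 1.0 (fully open).
Only numpy, scipy, OpenCV 4.12 (cv2) and the standard library are available. Lean on these libraries where they do the work, as an engineer would, in place of code of your own. Each camera call takes 0.05 s, during which the arm holds its last target.

## Working session

There is one attempt and no reset: what is moved stays moved. The work goes in short steps, each a Python script; the robot and the scene stay as the last script left them, time stands still between calls to the robot, and variables do not carry over. Pictures are saved under pics/ and viewed, and the job is handed in when it is done.

```bash
ls; mkdir -p pics; python3 - <<'E'
from station import robot, fingers, vision, workorder, recognise
import cv2
for n in("top","side"):
    f=vision.grab_frame(n); cv2.imwrite(f"pics/{n}0.png",f[:,:,::-1]); c=vision.calibration(n); print(n,c)
    for l in("lamp_arm","knuckle","fork","stand","bin","jar","screwdriver"):
        print(l,[([round(float(v)) for v in d["rect"]],round(d["p"],2)) for d in recognise(l,n)])
print(robot.current_time_s(),robot.current_contact_force(),robot.current_torque(),robot.current_eef_rot(),robot.tip_reach)
E
```

```text
pics
top {'mtx': array([[371.02293014,   0.        , 258.79501151],
       [  0.        , 371.02293014, 189.63687338],
       [  0.        ,   0.        ,   1.        ]]), 'extrinsics': array([[-0.0218989 , -0.99972809, -0.00801177,  0.16792238],
       [ 0.99375573, -0.02264365,  0.10925574, -0.56903858],
       [-0.10940744, -0.00556916,  0.99398139, -1.35028816],
       [ 0.        ,  0.        ,  0.        ,  1.        ]])}
lamp_arm [([357, 211, 96, 76], 0.73)]
knuckle [([355, 211, 96, 76], 0.93)]
fork [([356, 209, 99, 76], 0.76)]
stand [([131, 212, 22, 31], 0.98), ([344, 148, 29, 22], 0.91), ([296, 144, 24, 21], 0.7), ([244, 200, 25, 27], 0.64), ([357, 210, 95, 75], 0.46)]
bin [([251, 146, 30, 34], 0.94)]
jar [([210, 157, 16, 14], 0.77)]
screwdriver [([202, 250, 22, 18], 0.73)]
side {'mtx': array([[437.20437747,   0.        , 255.94017076],
       [  0.        , 437.20437747, 187.02805542],
       [  0.        ,   0.        ,   1.        ]]), 'extrinsics': array([[-0.91771868, -0.39685831,  0.01720187,  0.56780886],
       [ 0.30624509, -0.67927084,  0.66693708, -0.14334335],
       [-0.2529948 ,  0.61732861,  0.74491545, -1.55715104],
       [ 0.        ,  0.        ,  0.        ,  1.        ]])}
lamp_arm [([303, 151, 92, 42], 0.57)]
knuckle [([301, 152, 93, 46], 0.93)]
fork [([303, 151, 88, 41], 0.97)]
stand [([226, 165, 26, 28], 0.94), ([205, 332, 36, 34], 0.85), ([250, 217, 31, 32], 0.79), ([248, 137, 27, 33], 0.67)]
bin [([206, 192, 39, 30], 0.82)]
jar [([193, 230, 14, 23], 0.73), ([302, 151, 88, 44], 0.68)]
screwdriver [([272, 281, 57, 28], 0.74)]
0.8 [-0.55814605  0.26648929  0.59613113] [ 0.01886949 -0.00194506 -0.00506242] [1.79994645e+02 1.42553490e-03 1.42004440e+01] 0.017
```

```bash
python3 - <<'E'
import cv2
a=cv2.imread("pics/top0.png");cv2.imwrite("pics/top0b.png",cv2.resize(a[100:300,80:420],None,fx=2.35,fy=2.35,interpolation=cv2.INTER_CUBIC))
a=cv2.imread("pics/side0.png");cv2.imwrite("pics/side0b.png",cv2.resize(a,None,fx=1.5,fy=1.5,interpolation=cv2.INTER_CUBIC))
E
```

```text
(no output)
```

View pics/top0b.png

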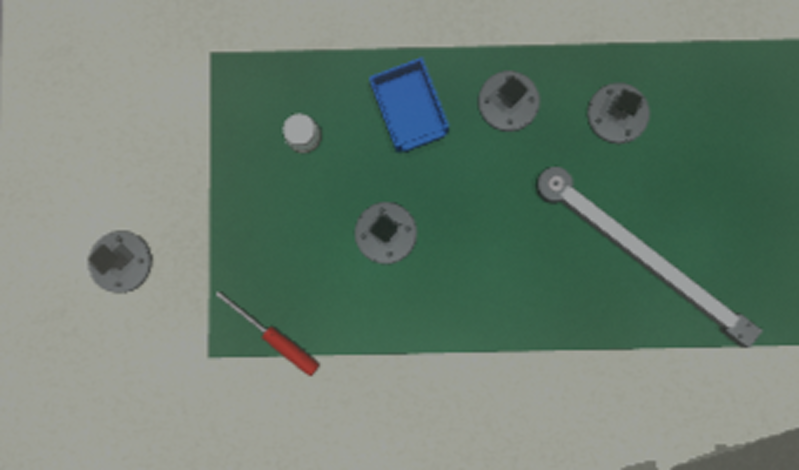

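View pics/side0b.png

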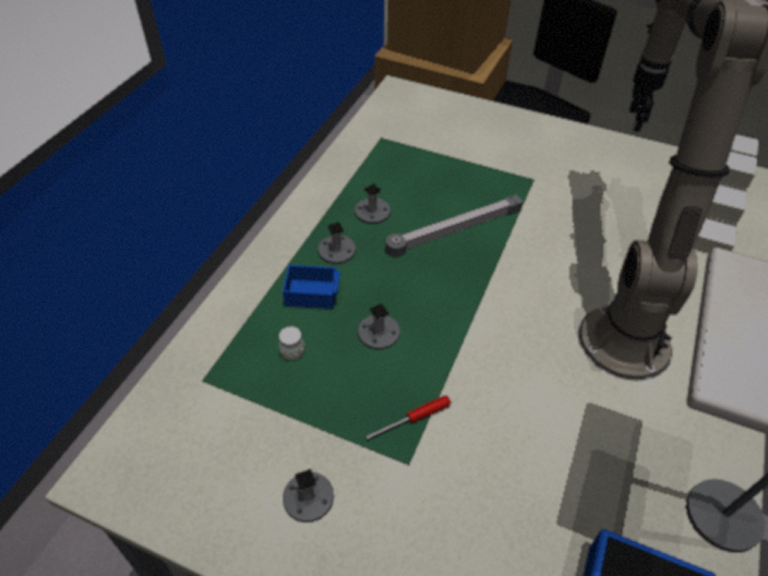

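The top view shows the knuckle at about crop (556,184), the fork at (743,332), and four stands. The candidate stands are at crop (385,232) and (120,262). Next I turn these into positions.

```bash
cat > h.py <<'E'
import numpy as np, cv2
from station import robot, fingers, vision, workorder, recognise
def ray(n,u,v):
    c=vision.calibration(n);K=c["mtx"];E=c["extrinsics"]
    d=np.array([(u-K[0,2])/K[0,0],-(v-K[1,2])/K[1,1],-1.0])
    R=E[:3,:3];return -R.T@E[:3,3],R.T@d
def at(n,u,v,z):
    o,d=ray(n,u,v);return (o+d*(z-o[2])/d[2])
def proj(n,p):
    c=vision.calibration(n);K=c["mtx"];E=c["extrinsics"]
    q=E[:3,:3]@np.array(p)+E[:3,3];return K[0,0]*q[0]/-q[2]+K[0,2],-K[1,1]*q[1]/-q[2]+K[1,2]
E
python3 - <<'E'
from h import *
T=lambda x,y,z:print(np.round(at("top",80+x/2.35,100+y/2.35,z),4),end=' ')
S=lambda x,y,z:print(np.round(at("side",x/1.5,y/1.5,z),4))
print("knuckle");T(556,184,.036);S(396,240,.036)
print("fork");T(743,332,.036);S(512,202,.036)
for t,f,st,sf in [((384,229),(386,233),(379,310),(379,332)),((106,260),(120,262),(305,479),(308,497)),((513,92),(509,100),(335,229),(336,249)),((627,104),(619,112),(372,189),(372,209))]:
    print("pad");T(*t,.085);S(*st,.085);print(" foot");T(*f,.012);S(*sf,.012)
E
```

```text
knuckle
[ 0.6097 -0.0609  0.036 ] [ 0.6096 -0.0574  0.036 ]
fork
[ 0.3713 -0.3416  0.036 ] [ 0.3729 -0.3299  0.036 ]
pad
[0.54   0.2105 0.085 ] [0.5397 0.2148 0.085 ]
 foot
[0.54   0.2109 0.012 ] [0.5359 0.2211 0.012 ]
pad
[0.5023 0.6336 0.085 ] [0.5023 0.6439 0.085 ]
 foot
[0.503  0.6379 0.012 ] [0.5004 0.6463 0.012 ]
pad
[0.748  0.0074 0.085 ] [0.7491 0.0166 0.085 ]
 foot
[0.7529 0.0066 0.012 ] [0.7494 0.0163 0.012 ]
pad
[ 0.7249 -0.1675  0.085 ] [ 0.7271 -0.1655  0.085 ]
 foot
[ 0.7287 -0.1713  0.012 ] [ 0.7271 -0.1661  0.012 ]
```

Both cameras agree. Arm length between the end-piece centres is 0.368 m (expected 0.370), heading is about 49.5°, and the middle is at about (0.491, -0.201). The nearest stand's pad is at (0.540, 0.211). I'll do a first trial lift at the middle, using the tool moment to find the offset.

```bash
cat >> h.py <<'E'
MID=np.array([0.4905,-0.2012]); YAW=49.5
U=np.array([np.cos(np.radians(YAW)),np.sin(np.radians(YAW))])
def ft(n=3):
    F=[];M=[]
    for i in range(n):
        F.append(robot.current_contact_force());M.append(robot.current_torque());robot.pause(.05)
    return np.mean(F,0),np.mean(M,0)
def shot(cam,name,p,half=50,k=5):
    f=vision.grab_frame(cam);u,v=proj(cam,p);u,v=int(u),int(v)
    c=f[max(0,v-half):v+half,max(0,u-half):u+half,::-1];cv2.imwrite(f"pics/{name}.png",cv2.resize(c,None,fx=k,fy=k,interpolation=cv2.INTER_CUBIC))
E
python3 - <<'E'
from h import *
O=[180,0,YAW]
robot.move_to([*MID,.12],O)
fingers.gripper_to(.65,force=100)
robot.pause(.2);f0,m0=ft();print(f0,m0)
robot.line_to([*MID,.027],O,velocity=.1)
fingers.gripper_to(0,force=100)
robot.pause(.2);f1,m1=ft();print("grip",f1-f0,m1-m0,robot.current_finger_gap())
robot.line_to([*MID,.031],O,velocity=.03)
robot.pause(.4);f2,m2=ft();print("lift",f2-f0,m2-m0,robot.current_tool_pos(),robot.current_time_s())
np.save("tare.npy",[f0,m0])
shot("side","lift1",[*MID,.03],60,6)
E
```

```text
[0.07405777 0.31970747 0.24116315] [0.01037187 0.00436834 0.00387647]
grip [ 0.13119354 -1.04513494  4.80890204] [-0.18277863  0.02754675  0.18414487] 0.26235366208559796
lift [-0.36166553 -0.0750643  -8.14402083] [-0.20241937  0.12412278 -0.00030889] [ 0.49051683 -0.20116898  0.03098991] 6.0417
```

View pics/lift1.png

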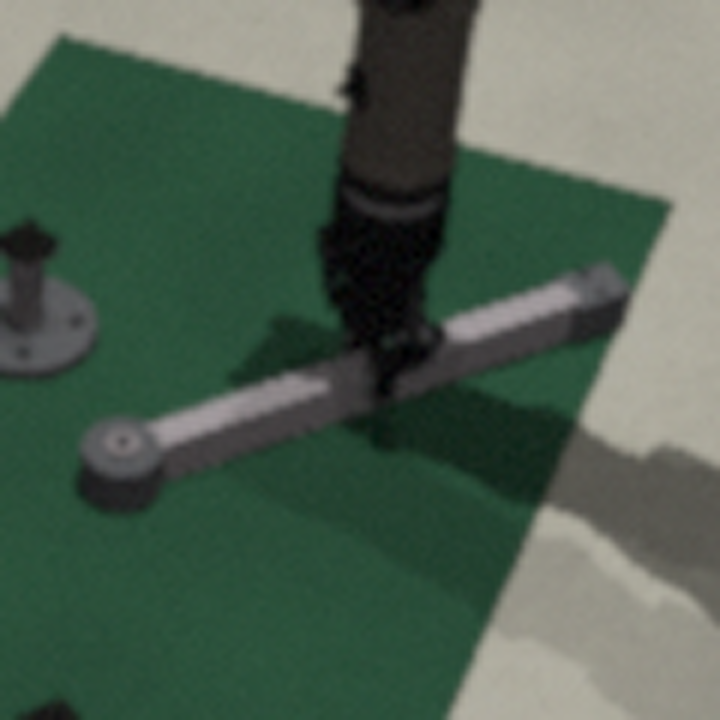

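First trial lift: 8.1 N is carried and the moment points to a balance point about 29 mm towards the knuckle. The picture shows the arm about level. I'll set it down and regrip at +30 mm.

```bash
python3 - <<'E'
from h import *
O=[180,0,YAW]; f0,m0=np.load("tare.npy")
robot.line_to([*MID,.0268],O,velocity=.03)
fingers.gripper_to(.6,force=100)
P=MID+.030*U
robot.line_to([*P,.027],O,velocity=.1)
robot.pause(.2);a,b=ft();print("tare",a-f0,b-m0)
fingers.gripper_to(0,force=100)
robot.line_to([*P,.032],O,velocity=.03)
robot.pause(.5);f2,m2=ft(5);
for x,y in((a,b),(f0,m0)):
    F=f2-x;M=m2-y;d=np.array([M[1],-M[0]])/-F[2];print("lift",F,M,"offset",d,d@U)
print(robot.current_tool_pos(),robot.current_time_s())
shot("side","lift2",[*MID,.03],60,6)
E
```

```text
tare [ 0.30814011 -0.27726768  0.30077374] [-0.01433596 -0.01389989  0.01964472]
lift [-0.33745682 -0.21966558 -8.65995607] [ 0.0132897   0.02413575 -0.02702346] offset [ 0.00278705 -0.00153461] 0.0006431151994703433
lift [-0.02931671 -0.49693326 -8.35918232] [-0.00104626  0.01023586 -0.00737874] offset [0.0012245  0.00012516] 0.0008904267983454074
[ 0.51001628 -0.17839697  0.03203205] 9.0083
```

View pics/lift2.png

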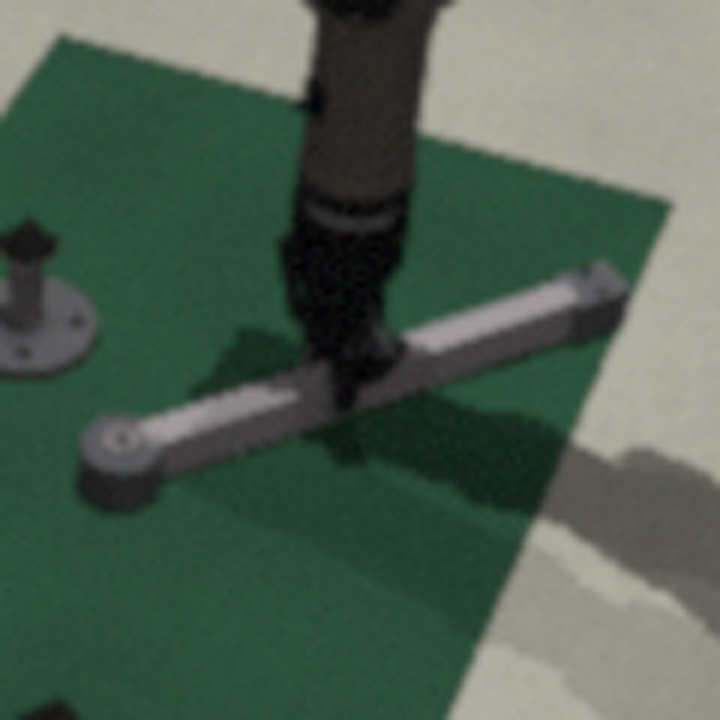

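The arm came up level at +30 mm. The remaining offset is about 1 mm and the full weight of about 8.4 N is carried. Before carrying it, I'll refine the pad position from the pictures I already have.

```bash
python3 - <<'E'
from h import *
for n,p in(("top",(.54,.2125,.085)),("side",(.54,.2125,.085))):
    g=cv2.imread(f"pics/{n}0.png",0);u,v=map(int,proj(n,p));h=11
    c=g[v-h:v+h,u-h:u+h];m=(c<55).astype(np.uint8)
    k,l,s,ce=cv2.connectedComponentsWithStats(m)
    for i in range(1,k):
        if s[i,4]>15:print(n,s[i],np.round(at(n,u-h+ce[i,0],v-h+ce[i,1],.085),4))
    e=g[v-h:v+h,u-h:u+h];cv2.imwrite(f"pics/pad_{n}.png",cv2.resize(e,None,fx=16,fy=16,interpolation=0))
a=[cv2.imread(f"pics/pad_{n}.png") for n in("top","side")];cv2.imwrite("pics/pads.png",np.hstack(a))
E
```

```text
top [ 7  6 11 11 81] [0.5419 0.2115 0.085 ]
side [  5   7  14  15 131] [0.5375 0.223  0.085 ]
```

View pics/pads.png

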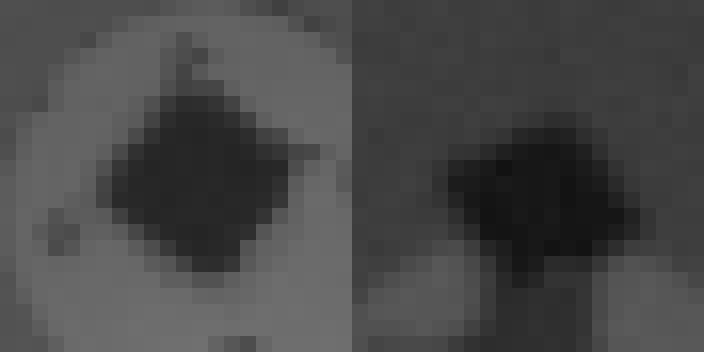

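```bash
python3 - <<'E'
from h import *
P=MID+.030*U
robot.line_to([*P,.165],[180,0,YAW],velocity=.1)
robot.pause(.3)
robot.line_to([.54,.2125,.165],[180,0,90],velocity=.13)
robot.pause(.5)
f,m=ft();f0,m0=np.load("tare.npy");print(f-f0,m-m0,robot.current_tool_pos(),robot.current_time_s(),robot.current_finger_gap())
shot("side","carry",[.54,.2125,.1],75,5);shot("top","carryt",[.54,.2125,.1],60,5)
E
```

```text
[-0.45098119 -0.46667954 -8.70565001] [-0.04343002 -0.00305947 -0.00878587] [0.53999427 0.21250259 0.16496937] 14.6583 0.2605624665717743
```

View pics/carry.png

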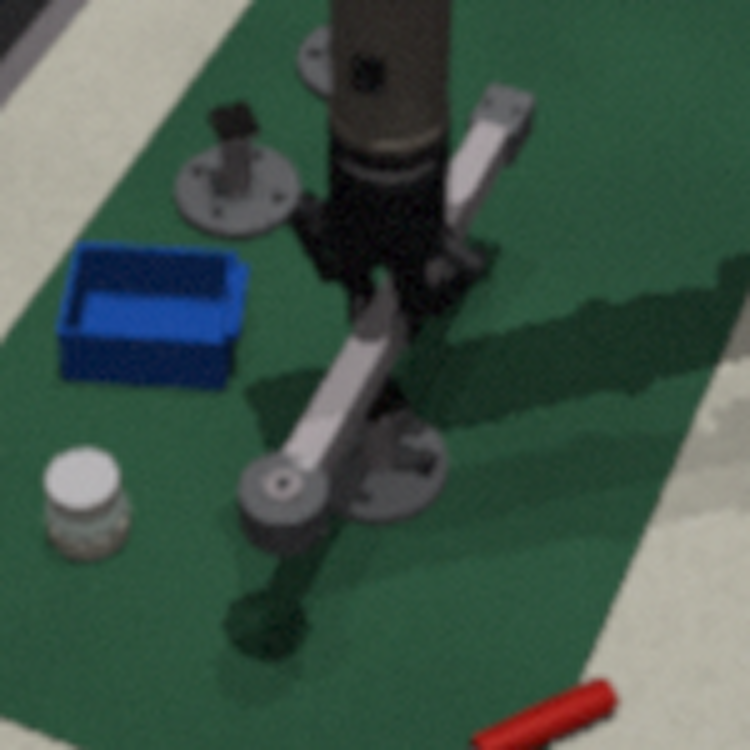

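View pics/carryt.png

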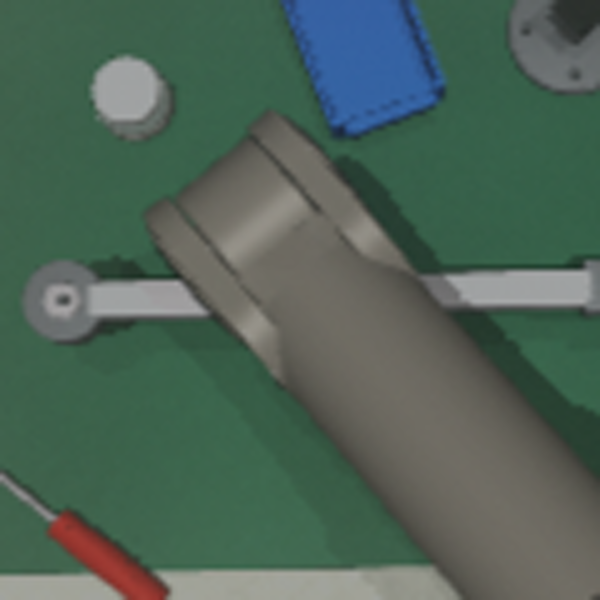

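The arm is held level over the right stand at crop (385,420) in the side view, and bin, jar and screwdriver are untouched. Next I lower it gently until the pad carries the load.

```bash
python3 - <<'E'
from h import *
X,Y=.541,.2108;O=[180,0,90];f0,m0=np.load("tare.npy")
robot.line_to([X,Y,.122],O,velocity=.08);robot.pause(.3)
a,_=ft();print("pre",a-f0)
s=robot.line_to([X,Y,.104],O,velocity=.012,f_stop=5)
robot.pause(.4);f,m=ft();print(s,f-f0,m-m0,"dF",f-a,robot.current_tool_pos(),robot.current_time_s())
shot("side","rest",[.54,.2125,.1],75,5)
E
```

```text
pre [ 0.25556596 -0.46896164 -8.2145878 ]
True [ 0.3567641  -0.42811483  6.97459404] [-0.00493901 -0.05349637  0.00942262] dF [ 0.10119813  0.04084681 15.18918184] [0.54096807 0.2107495  0.1124192 ] 17.3167
```

View pics/rest.png

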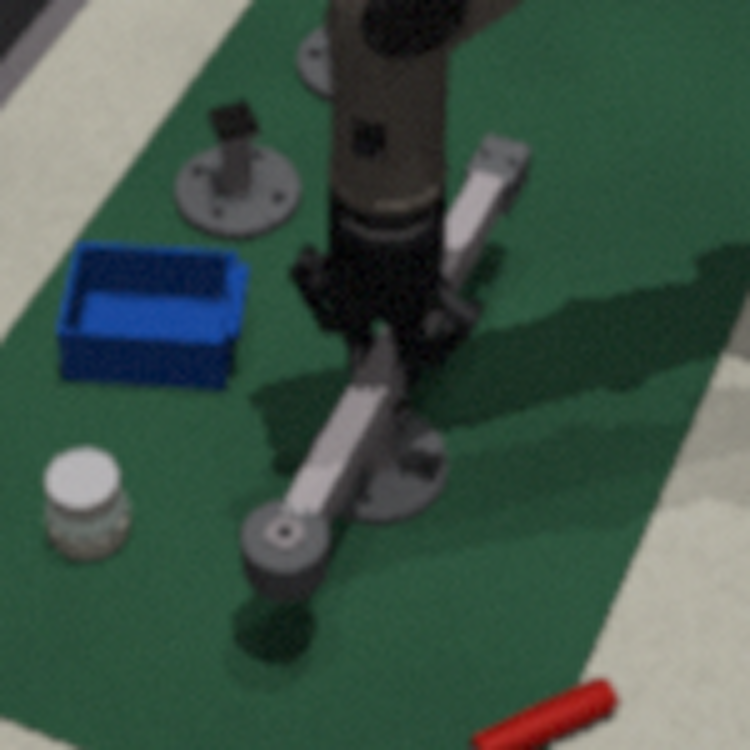

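The arm rests on the pad at the expected height (TCP at 0.1124) with a pad force of about 15 N. Moment about x is about zero, so I release.

```bash
python3 - <<'E'
from h import *
p=robot.current_tool_pos();O=[180,0,90]
fingers.gripper_to(.6);robot.pause(.3)
f0,m0=np.load("tare.npy");f,m=ft();print(f-f0,m-m0)
robot.line_to([p[0],p[1],.26],O,velocity=.08)
robot.move_to([.38,-.15,.35],O);robot.pause(.5)
print(robot.current_time_s())
shot("side","fin",[.54,.2125,.1],75,5);shot("top","fint",[.54,.2125,.1],60,5)
E
```

```text
[-0.21408134  0.32224387 -0.2034026 ] [ 0.00224409 -0.01099107 -0.00278474]
22.25
```

View pics/fin.png

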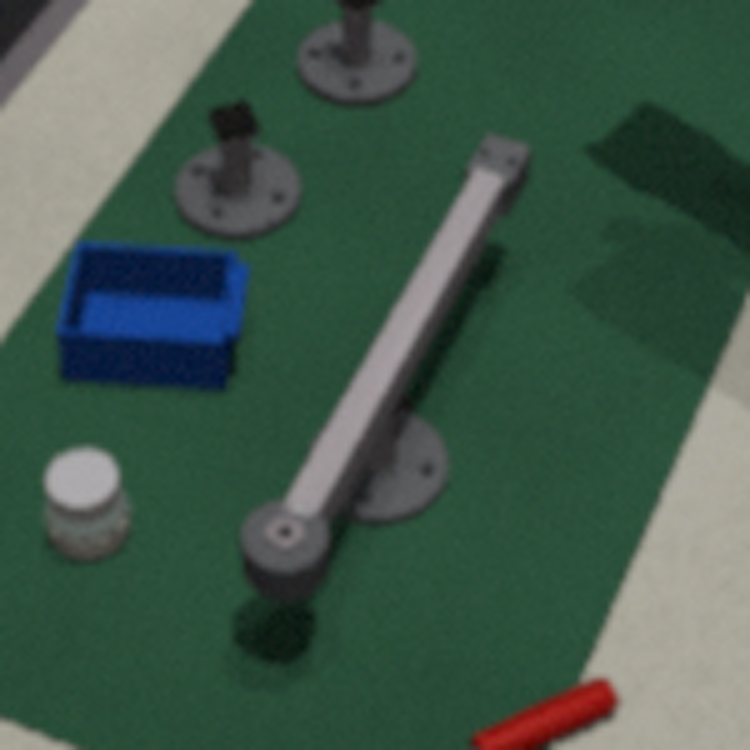

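View pics/fint.png

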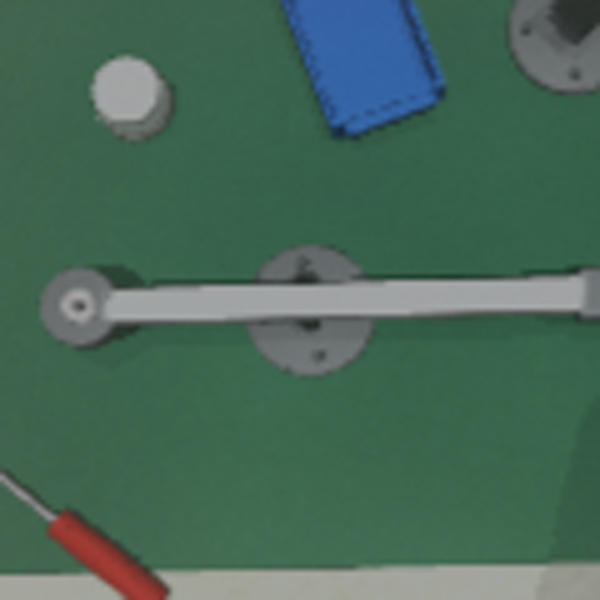

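The arm is balanced on the pad. The knuckle is at (285,532) and the fork at (500,155) in the side crop, unchanged from before the release, and the bystanders look unmoved. I'm handing the job in.

```bash
python3 - <<'E'
from station import workorder
workorder.close_job()
E
```

```text
the job is handed in; nothing more can be done
```

The lamp arm is balanced on the pad of the stand nearest the robot, and I handed the job in at about 22 s of the allowed 58 s. No verdict is reported, so this rests on my own checks.

- **Finding the balance point:** A trial lift of a few millimetres at the middle of the tube put it about 29 mm towards the knuckle. I regripped at +30 mm, and the arm came up level there with about 1 mm of offset and the full weight of about 8.4 N carried.
- **Placing:** I carried it to the stand and lowered it until it touched the pad at the expected height. The pad force was about 15 N, somewhat more than the arm's own weight. Only then did I let go and move the gripper away.
- **Last checks:** The side picture shows both ends of the arm in the same place before and after release. The bin, jar and screwdriver look unmoved.
- **Disagreements:** During the carry the moment reading suggested up to 5 mm of offset instead of 1 mm. The two cameras differed by about 4 mm on the pad's centre by hand-picked points, and by about 11 mm by an automatic outline. The side view's outline seemed to include part of the column, so I relied mainly on the top view. These left enough of the 16 mm balance margin.
- **Not measured:** I judged the arm's level from the pictures and did not compute a tilt angle.

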